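# Vee block out of the row and home in the drill jig

### The job

Four aluminium jig blocks stand pushed together in a row on the bench; only one has a vee groove along its top. Push that vee block endwise out of the row, sliding on the bench, without disturbing the three plain blocks, so that it can be gripped; then set it, vee up, between the guide strips of the drill jig and slide it along them under the bridge until it just bears against the magnetic stop. The stop is already set and gives way to a hard shove: feel for it gently, leave it where it is, and let go of the block.

Things in the scene. Friction and masses are not known exactly. Their poses are not given: they have to be found in the camera images.
- vee_block: the block to fit: bare aluminium, 36 (its x) x 90 (its y) x 40 mm high (z up), a vee groove 20 mm wide, 10 deep along its top. Origin: centre of the underside. Either end may lead. 0.24-0.38 kg, slides with 1 to 3 N. Stands anywhere in the row of four, long faces touching the next, ends level within 6 mm: no room for a finger between, too long to grip lengthwise; both its end faces are free.
- plain_block1: plain aluminium block of the row, 36 (x) x 90 (y) x 40 mm, flat top with two small dark screw holes, loose on the bench, 0.34 kg. Origin at the centre of its underside. To be left where it is.
- plain_block2: a second plain block, as plain_block1
- plain_block3: a third plain block, as plain_block1
- drill_jig: drill jig, fixed. Origin: centre of the underside of its grey base plate, 114 (x) x 270 (y) x 10 mm. On it two steel guide strips along y, from y = -55 to +115 mm, 10 mm high, 16 wide, 39 mm clear between them (x = -19.5 to 19.5); their last 13 mm beyond +115 flare out as a mouth. The block slides between them on the plate, its y along the jig's y, towards -y to the stop.
- loading_point (a point): on the jig's plate (10 mm above the bench), midway between the strips, 50 mm to +y of the jig's origin; axes as the jig's. Here the slideway is open above (up to the bridge): a block lowered with its underside centre on this point, turned along the strips, is clear of bridge and stop and within the strips.
- bridge_top (a point): top centre of the grey bridge with the drill bush, 80 mm above the bench (bolt heads 85), 36 mm to -y of the jig's origin. It is 101 mm long across the slideway and 28 mm deep along it; 70 mm of height is free below it, between posts whose inner faces are 77 mm apart. The block passes under, fingers gripping it should not.
- magnet_stop: magnetic stop, a dark steel block 34 x 30 x 28 mm with black knob, on the plate in the slideway; axes as the jig's, origin: bottom of its +y face, 70 to 82 mm to -y of the jig's origin. From it a screw with an 18 mm flat nose (14 mm above the plate) stands out to +y by 8 to 34 mm, a setting not reported; a seat-switch pin (0.5 N) stands 2 mm proud of the nose. Over 7 N the stop slides to -y.

How it is judged:
By the outcome, as a careful person would: the job done as asked, in the order asked, and still so for the second after the job is handed in, with the robot touching nothing.
It also fails if it takes over 72 s, if anything falls off the work surface, if the arm or the gripper's body presses on something with over 40 N, if the wrist force passes 120 N, or if a joint passes its speed limit or range.

### The arm

A 6-joint arm with a two-finger parallel gripper is mounted at the origin on a cart in front of the work surface, level with it; the furniture and walls round the work are solid. World frame = base frame: x ahead of the robot, y to its left, z up, the work surface at z = 0. Lengths are in m, angles in rad, forces in N, time in s.
With the tool pointing down it reaches from about 0.3 to 0.775 m from the base axis. Payload 14.6 kg.
Tool frame: the origin (TCP) lies on the centre line of the jaws, within the pads' length; the fingertips stand 19 mm ahead of it and the grasp point (between the pads) is the TCP; z points along the fingers, y is the line along which they close (so a half turn about z gives the same grasp; the last joint's range is limited). The gripper opens to 85 mm and grips with 20 to 120 N. Pads are 22 mm wide; open, the fingers measure 114 mm over their backs; the gripper's body (76 mm by 85 mm) begins 54 mm behind the grasp point. The pads swing forward as they close: fully open they stand 13 mm farther back than shut.
Start: joints at [1.095, 0.3, 1.521, -0, 1.321, -0.067], TCP at [0.219, 0.505, 0.25] pointing down, gripper open.
Joint ranges: [-3.03, 3.03], [-0.79, 2.21], [0.23, 2.52], [-1.04, 4.18], [0, 3.07], [-2.55, 2.55]. Speed limits (rad/s): [2.22, 2.22, 2.57, 3.14, 3.14, 3.14].

### API

Orientations are given as a unit quaternion [x, y, z, w].
In Python, from bench import read_state, camera, close_job gives the robot as it stands.
- The arm moves only by the tool carry_out, never from a script. Its argument "plan" is a list of rows, each a list of 4 numbers: the shift along the tool's x, y, z normalised to -1 to 1, where 1 is 0.025 m, then the turn about the tool's z normalised to -1 to 1, where 1 is 10 degrees. In form: [[dx, dy, dz, twist], ...]. A call has exactly 5 rows; each row shifts and turns the commanded pose from where the row before left it, along the tool's axes as they then stand; what a row does not reach is not made up. A row lasts 1/8 s, in which the tool goes at most 62.5 mm and 10.7 degrees, less where a joint would pass 70% of its speed; a pose out of reach is approached as far as the arm can. A call with a number of a shift or a turn outside -1 to 1 is refused whole. A call with a gripper value outside its range is refused whole. "grip" is the gripper's target within -1 to 1 (fully open at 1, half-way at 0, shut at -1), set as the call begins (left out, the last holds). The fingers move at their own pace and stop on an object; "grip_force" is the grip in N (left out, the last holds). Time passes only in rows, so rows that do not move let the fingers close, or fill a call up. It gives the time, the measured TCP pose, the force, the opening and the grip force at its end, in the units of the state.
- read_state(): the state, without advancing time (a new reading comes with each control period).
- camera(name): name is "scene" or "top" or "wrist"; returns a dict with "frame" (400x640x3 uint8, blue, green, red), "fx", "fy", "cx", "cy" (pixels), "R" (3x3) and "t" (3): a world point X has camera coordinates R X + t. Camera axes: x right, y down, z forward; pixel columns grow to the right and rows downward; lengths in m; the calibration is good to about 2 mm. A picture is of the moment at which its call begins. There is no depth.
- close_job(): hands the job in; it is judged then, once.
The state is a dict: "time_s": time; "q": joint angles; "qvel": joint speeds; "joint_efforts": joint torques, N m; "position": TCP position; "tool_rot": TCP orientation; "wrist_force": force on the tool from outside, world axes, zero at the start; "wrist_torque": the same for the moment, N m; "width": finger opening in m; "finger_force": force on a finger pad.
Only numpy, scipy, OpenCV 4.12 (cv2) and the standard library are available. Lean on these libraries where they do the work, as an engineer would, in place of code of your own. Each camera call takes 0.05 s, during which the arm holds its last target. There are 200 camera calls.

## Working session

There is one attempt and no reset: what is moved stays moved. The work goes in short steps, Python scripts to look and compute and a tool call to move; the robot and the scene stay as the last step left them, time stands still between calls to the robot, and variables do not carry over. Pictures are saved under pics/ and viewed, at most 10 in all, crops included, and the job is handed in when it is done.

Besides the shell and the picture viewer there is one more tool, called as name([rows], argument=value, ...), one row to a line, values as JSON. carry_out: Moves the arm, as the interface text tells. Scaled input: -1 to 1 covers 0.025 m each way for a shift and 10 degrees each way for a turn. Its arguments: {"type":"object","properties":{"plan":{"type":"array"},"grip":{"type":"number"},"grip_force":{"type":"number"}},"required":["plan"]}

```bash
mkdir -p pics; cat > h.py <<'E'
import numpy as np, cv2
from bench import read_state, camera, close_job
def ray(c,u,v,z):
    d=c["R"].T@np.array([(u-c["cx"])/c["fx"],(v-c["cy"])/c["fy"],1.0]); o=-c["R"].T@np.array(c["t"])
    return o+d*(z-o[2])/d[2]
def proj(c,X):
    p=c["R"]@np.array(X)+c["t"]; return c["fx"]*p[0]/p[2]+c["cx"],c["fy"]*p[1]/p[2]+c["cy"]
def cam(n):
    c=camera(n); c["R"]=np.array(c["R"]).reshape(3,3); c["t"]=np.array(c["t"]); return c
E
python3 - <<'E'
from h import *
import pickle
for n in("top","scene"):
    c=cam(n); cv2.imwrite(f"pics/{n}0.png",c["frame"]); pickle.dump(c,open(n+".pkl","wb"))
    print(n,c["fx"],-c["R"].T@c["t"],c["R"].round(2).tolist())
print(read_state())
E
```

```text
top 431.07432137282547 [ 0.32347537 -0.03742453  0.96915302] [[0.05, -1.0, 0.0], [-0.98, -0.05, -0.21], [0.21, 0.01, -0.98]]
scene 393.5374778465493 [-0.04203743 -0.47063022  0.55657158] [[0.63, -0.78, 0.02], [-0.43, -0.36, -0.83], [0.65, 0.51, -0.56]]
{'time_s': 0.1, 'q': array([ 1.09541953e+00,  3.00450935e-01,  1.52151607e+00,  6.38109778e-06,
        1.32066674e+00, -6.65758355e-02]), 'qvel': array([-0.00127452, -0.0030146 , -0.00214366,  0.00053069,  0.00212336,
        0.00043568]), 'joint_efforts': array([ 7.47406393e-04, -5.44375598e+01, -3.62369907e+01, -1.18656480e-04,
        2.97365084e-03,  3.74350475e-05]), 'position': array([0.21853687, 0.50452337, 0.24975986]), 'tool_rot': array([ 2.02980903e-01,  9.79182558e-01, -5.00724550e-04, -1.42313950e-04]), 'wrist_force': array([ 0.5694274 , -0.17398346,  0.4690575 ]), 'wrist_torque': array([-0.04252595, -0.04782649, -0.05842514]), 'finger_force': 0.0, 'width': 0.08545925677245338}
```

View pics/top0.png

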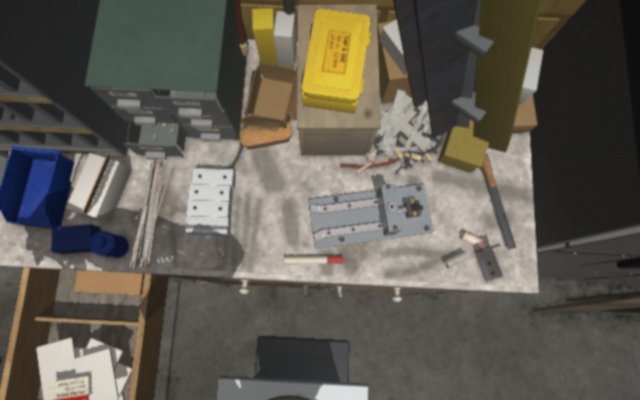

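View pics/scene0.png

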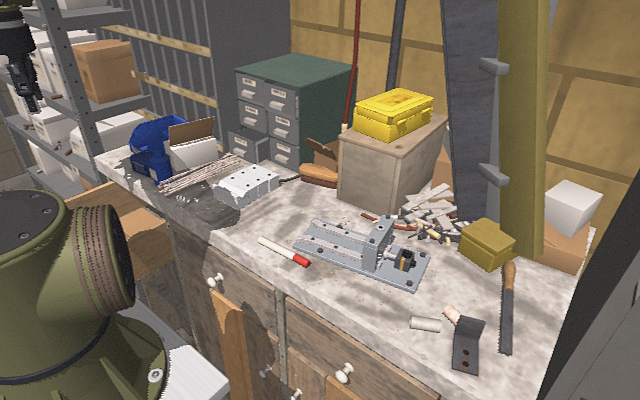

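The top view shows the row at about (187–235, 167–235), with the blocks' long axes along image x (world y). The jig is at about (308–432, 183–248), with its mouth to the left (+y) and the stop at (412, 206). I'll enlarge both.

```bash
python3 - <<'E'
from h import *
import pickle
c=pickle.load(open("top.pkl","rb")); s=pickle.load(open("scene.pkl","rb"))
a=cv2.resize(c["frame"][155:255,175:255],None,fx=5,fy=5,interpolation=cv2.INTER_CUBIC)
b=cv2.resize(s["frame"][155:215,205:290],None,fx=4.5,fy=5*0.9,interpolation=cv2.INTER_CUBIC)
o=np.zeros((500,790,3),np.uint8); o[:500,:400]=a; o[:b.shape[0],405:405+b.shape[1]]=b[:,:385]; cv2.imwrite("pics/row.png",o)
cv2.imwrite("pics/jig.png",cv2.resize(c["frame"][175:255,300:440],None,fx=5.5,fy=5.5,interpolation=cv2.INTER_CUBIC))
E
```

```text
(no output)
```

View pics/row.png

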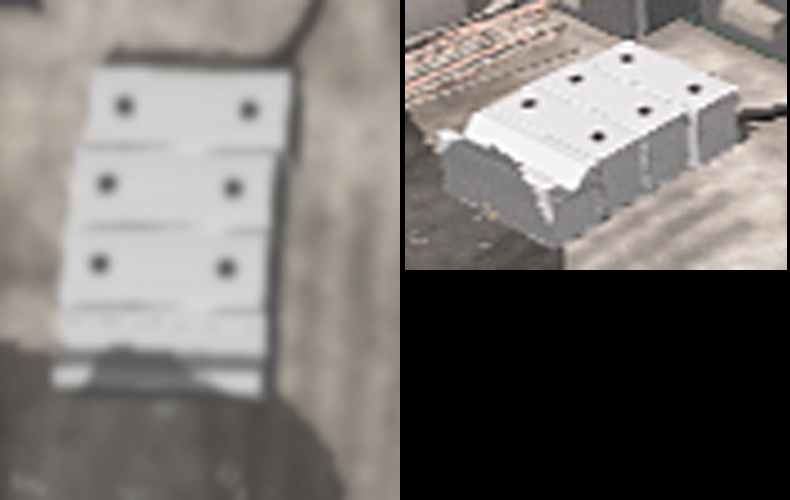

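View pics/jig.png

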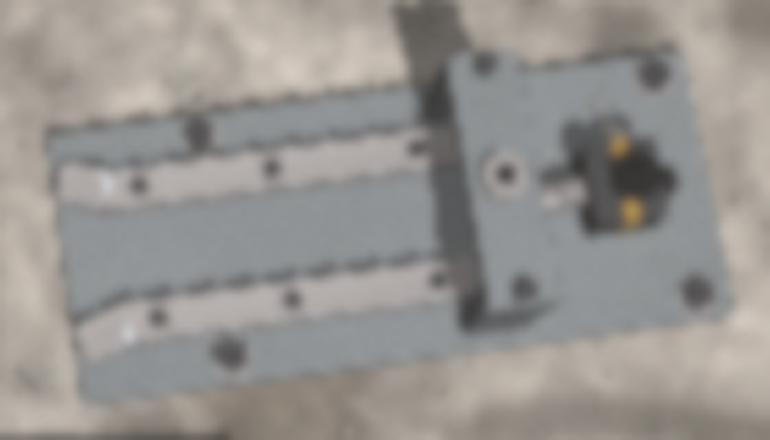

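The vee block is the lowest one, nearest the robot: crop (52–268, 305–395), with the groove visible in both views. The jig's slideway, bridge and stop are clear too. I'll compute the poses from corners.

```bash
python3 - <<'E'
from h import *
import pickle
c=pickle.load(open("top.pkl","rb"))
def P(pts,s,ox,oy,z): return np.array([ray(c,(u+.5)/s-.5+ox,(v+.5)/s-.5+oy,z)[:2] for u,v in pts])
r=P([(52,390),(263,396),(268,312),(60,306),(82,149),(277,156),(292,70),(93,65)],5,175,155,.04)
print("vee top: Lnear,Rnear,Rfar,Lfar; p: ; far\n",r.round(4)); print(np.linalg.norm(np.diff(r,axis=0),axis=1).round(4))
d=r[0]-r[1]; print("yaw block y", np.degrees(np.arctan2(d[1],d[0])), np.degrees(np.arctan2(*(r[3]-r[2])[::-1])), "ctr",r[:4].mean(0))
j=P([(47,130),(88,402),(728,318),(678,48)],5.5,300,175,.01); print("jig",j.round(4),np.linalg.norm(np.diff(j,axis=0),axis=1))
d=(j[0]+j[1]-j[2]-j[3])/2; d/=np.linalg.norm(d); print("jig ctr",j.mean(0),"y dir",d,np.degrees(np.arctan2(d[1],d[0])),"load",j.mean(0)+.05*d)
for z,pts in((.0,[(165,162),(150,250)]),): print("rods",[ray(c,u,v,0).round(3) for u,v in pts])
E
```

```text
vee top: Lnear,Rnear,Rfar,Lfar; p: ; far
 [[0.4463 0.2508]
 [0.4484 0.159 ]
 [0.4855 0.1603]
 [0.4835 0.2516]
 [0.5548 0.2499]
 [0.556  0.1629]
 [0.5961 0.1599]
 [0.5938 0.2493]]
[0.0918 0.0371 0.0913 0.0713 0.087  0.0402 0.0894]
yaw block y 91.30565139995231 91.27239972606161 ctr [0.46595035 0.20541971]
jig [[ 0.5436 -0.0114]
 [ 0.4315 -0.0342]
 [ 0.4792 -0.2934]
 [ 0.5923 -0.2732]] [0.11431912 0.26358347 0.11488354]
jig ctr [ 0.51166372 -0.1530378 ] y dir [-0.18209772  0.98328044] 100.49197009585588 load [ 0.50255883 -0.10387378]
rods [array([0.616, 0.329, 0.   ]), array([0.408, 0.337, 0.   ])]
```

carry_out([
  [0, 0, 0, 1],
  [0, 0, 0, 1],
  [0, 0, 0, 1],
  [0, 0, 0, 1],
  [0, 0, 0, 1],
], grip=-1, grip_force=60)

```text
time_s: 0.72
position: [0.2186, 0.5046, 0.2499]
tool_rot: [0.6, 0.8, -0.0, 0.0]
wrist_force: [-0.3, -0.3, 0.3]
width: 0.0
finger_force: 0.0
```

carry_out([
  [0, 0, 0, 1],
  [-0.5, 0.5, 0, 0.53],
  [-1, 1, 0, 0],
  [-1, 1, 0, 0],
  [-1, 1, 0, 0],
])

```text
time_s: 1.35
position: [0.3098, 0.4195, 0.25]
tool_rot: [0.699, 0.715, -0.0, 0.0]
wrist_force: [-0.3, 0.6, -0.4]
width: -0.0
finger_force: 0.0
```

carry_out([
  [-1, 1, 0, 0],
  [-1, 1, 0, 0],
  [-1, 1, 0.5, 0],
  [-1, 1, 0.5, 0],
  [0, 1, 0.5, 0],
])

```text
time_s: 1.98
position: [0.4372, 0.3218, 0.2124]
tool_rot: [0.7, 0.714, -0.0, 0.0]
wrist_force: [0.3, 0.4, -0.0]
width: 0.0002
finger_force: 0.0
```

```bash
cat >> h.py <<'E'
def go(x,y,yaw_deg,z):
    s=read_state(); p=s["position"]; from scipy.spatial.transform import Rotation as Ro
    R=Ro.from_quat(s["tool_rot"]).as_matrix(); yaw=np.degrees(np.arctan2(R[1,1],R[0,1]))
    print("t",round(s["time_s"],2),"pos",p.round(4),"yaw",yaw.round(2),"F",s["wrist_force"].round(2),"w",round(s["width"],4),"tilt",R[:,2].round(4))
    d=np.array([x,y,z])-p; print("units dx,dy,dz,twist (present axes)",(R.T@d/.025).round(3),round((yaw-yaw_deg)/10,3))
    a=np.radians(yaw_deg); print("units in target axes",((np.array([-np.sin(a),np.cos(a)])@d[:2])/.025).round(3),((np.array([np.cos(a),np.sin(a)])@d[:2])/.025).round(3))
E
python3 - <<'E'
from h import *
go(.463,.285,1.3,.15)
c=cam("wrist"); cv2.imwrite("pics/w1.png",c["frame"]); print(-c["R"].T@c["t"],c["R"].round(2).tolist(),c["fx"])
import pickle; pickle.dump(c,open("w1.pkl","wb"))
E
```

```text
t 1.98 pos [0.4372 0.3218 0.2124] yaw 1.19 F [ 0.27  0.4  -0.03] w 0.0002 tilt [-2.e-04 -3.e-04 -1.e+00]
units dx,dy,dz,twist (present axes) [-1.493  1.001  2.495] -0.011
units in target axes -1.495 0.998
[0.43575604 0.40428916 0.33566991] [[1.0, 0.02, 0.0], [0.02, -0.95, 0.32], [0.01, -0.32, -0.95]] 348.64419076447257
```

View pics/w1.png

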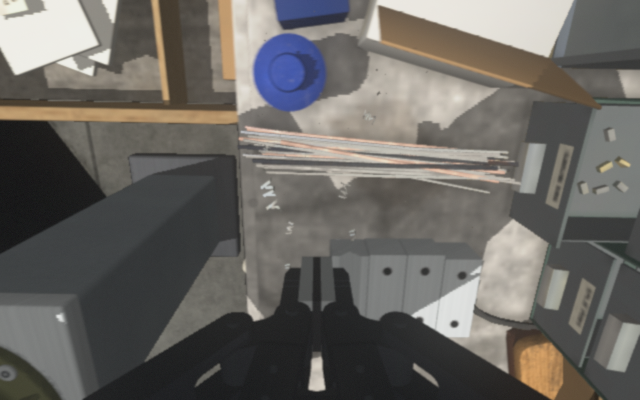

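The wrist view shows the row's +y ends at about v 240–255, the vee block at columns 330–367 and the rods at v 130–190, well clear of the push lane.

```bash
python3 - <<'E'
from h import *
import pickle
c=pickle.load(open("w1.pkl","rb"))
for u in(334,362): print([ (z,ray(c,u,v,z)[:2].round(4).tolist()) for v,z in((240,0),(256,.04))])
print("side",[ray(c,u,250,.04)[:2].round(4).tolist() for u in(330,367,404,442,480)], "rods",ray(c,330,178,0).round(3))
f=c["frame"].copy(); cv2.imwrite("pics/w1c.png",cv2.resize(f[225:285,300:490],None,fx=4,fy=4))
E
```

```text
[(0, [0.4577, 0.2499]), (0.04, [0.4557, 0.2518])]
[(0, [0.4872, 0.2506]), (0.04, [0.4822, 0.2523])]
side [[0.4517, 0.258], [0.4864, 0.2587], [0.5212, 0.2594], [0.5568, 0.2602], [0.5925, 0.2609]] rods [0.451 0.317 0.   ]
```

View pics/w1c.png

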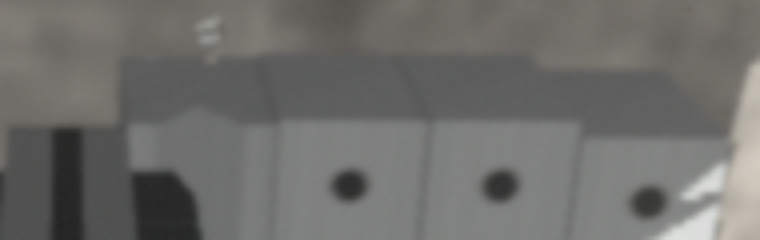

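carry_out([
  [-0.75, 0.55, 0.5, -0.01],
  [-0.75, 0.55, 0.6, 0],
  [0, 0, 1, 0],
  [0, 0, 1, 0],
  [0, 0, 1, 0],
])

```text
time_s: 2.65
position: [0.4644, 0.2863, 0.1094]
tool_rot: [0.699, 0.716, -0.0, -0.0]
wrist_force: [-0.3, 1.3, -0.4]
width: 0.0
finger_force: 0.0
```

```bash
python3 - <<'E'
from h import *
go(.465,.285,1.3,.035)
E
```

```text
t 2.65 pos [0.4644 0.2863 0.1094] yaw 1.38 F [-0.28  1.28 -0.42] w 0.0 tilt [-4.e-04 -2.e-04 -1.e+00]
units dx,dy,dz,twist (present axes) [-0.054  0.024  2.974] 0.008
units in target axes -0.055 0.023
```

carry_out([
  [0, 0, 1, 0],
  [0, 0, 1, 0],
  [0, 0, 0.95, 0],
  [-0.3, 0, 0, 0],
  [-0.3, 0, 0, 0],
])

```text
time_s: 3.28
position: [0.4653, 0.271, 0.0373]
tool_rot: [0.699, 0.716, 0.0, 0.0]
wrist_force: [0.2, 0.8, 1.2]
width: -0.0003
finger_force: 0.0
```

carry_out([
  [-0.2, 0, 0, 0],
  [-0.2, 0, 0, 0],
  [-0.2, 0, 0, 0],
  [-0.2, 0, 0, 0],
  [-0.2, 0, 0, 0],
])

```text
time_s: 3.9
position: [0.4657, 0.2462, 0.0367]
tool_rot: [0.699, 0.716, 0.0, 0.0]
wrist_force: [-0.1, 5.0, 3.1]
width: 0.0004
finger_force: 2.3
```

carry_out([
  [-0.2, 0, 0, 0],
  [-0.2, 0, 0, 0],
  [-0.2, 0, 0, 0],
  [-0.2, 0, 0, 0],
  [-0.2, 0, 0, 0],
])

```text
time_s: 4.53
position: [0.4662, 0.2211, 0.0365]
tool_rot: [0.699, 0.716, 0.0, -0.0]
wrist_force: [-1.7, 5.1, 3.9]
width: -0.0002
finger_force: 2.5
```

carry_out([
  [-0.2, 0, 0, 0],
  [-0.2, 0, 0, 0],
  [-0.2, 0, 0, 0],
  [-0.2, 0, 0, 0],
  [-0.2, 0, 0, 0],
])

```text
time_s: 5.15
position: [0.4668, 0.196, 0.0365]
tool_rot: [0.699, 0.716, -0.0, -0.0]
wrist_force: [-1.3, 5.6, 3.8]
width: 0.0
finger_force: 2.6
```

carry_out([
  [-0.2, 0, 0, 0],
  [-0.2, 0, 0, 0],
  [-0.2, 0, 0, 0],
  [-0.2, 0, 0, 0],
  [0, 0, 0, 0],
])

```text
time_s: 5.78
position: [0.4671, 0.1757, 0.0363]
tool_rot: [0.699, 0.715, -0.001, -0.0]
wrist_force: [-0.3, 0.9, -0.6]
width: -0.0001
finger_force: 0.0
```

carry_out([
  [0.5, 0, 0, 0],
  [0.5, 0, -1, 0],
  [0, 0, -1, 0],
  [0, 0, -1, 0],
  [0, 0, -1, 0],
])

```text
time_s: 6.4
position: [0.4664, 0.202, 0.1371]
tool_rot: [0.698, 0.716, -0.0, -0.0]
wrist_force: [0.5, 0.6, -0.4]
width: -0.0002
finger_force: 0.0
```

```bash
python3 - <<'E'
from h import *
go(.467,.15,1.3,.137)
c=cam("wrist"); t=cam("top")
import pickle; pickle.dump((c,t),open("w2.pkl","wb"))
b=cv2.resize(t["frame"][155:255,175:315],None,fx=5,fy=5,interpolation=cv2.INTER_CUBIC)
cv2.imwrite("pics/w2.png",b)
E
```

```text
t 6.4 pos [0.4664 0.202  0.1371] yaw 1.41 F [ 0.53  0.58 -0.36] w -0.0002 tilt [-6.e-04 -5.e-04 -1.e+00]
units dx,dy,dz,twist (present axes) [-2.08  -0.028  0.006] 0.011
units in target axes -2.08 -0.024
```

View pics/w2.png

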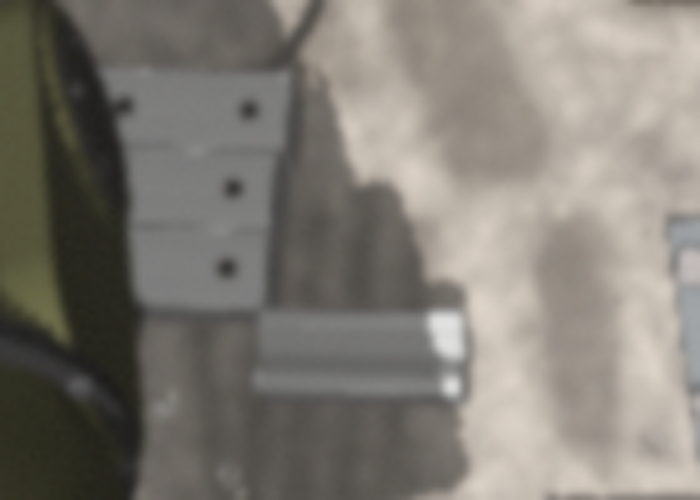

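Plain blocks are unmoved: the holes are still at (227,267), (232,187) and (249,109). The vee block sits fully out at (255–467, 310–397). Next I grip it at its centre.

carry_out([
  [-1, 0.02, 0, 0],
  [-1, 0.02, 0, 0],
  [-1, 0, 0.5, 0],
  [-0.28, 0, 1, 0],
  [0, 0, 0.66, 0],
], grip=1)

```text
time_s: 7.12
position: [0.4691, 0.1193, 0.0808]
tool_rot: [0.699, 0.715, -0.001, -0.001]
wrist_force: [-0.1, -0.0, -0.6]
width: 0.085
finger_force: 0.0
```

carry_out([
  [0, 0, 0.7, 0],
  [0, 0, 0.7, 0],
  [0, 0, 0.6, 0],
  [0, 0, 0, 0],
  [0, 0, 0, 0],
])

```text
time_s: 7.75
position: [0.4699, 0.1196, 0.0329]
tool_rot: [0.698, 0.716, 0.0, 0.0]
wrist_force: [-0.9, -0.1, 0.4]
width: 0.0855
finger_force: 0.0
```

carry_out([
  [0, 0, 0, 0],
  [0, 0, 0, 0],
  [0, 0, 0, 0],
  [0, 0, 0, 0],
  [0, 0, 0, 0],
], grip=-1, grip_force=50)

```text
time_s: 8.38
position: [0.4703, 0.1195, 0.0332]
tool_rot: [0.699, 0.716, 0.001, 0.0]
wrist_force: [1.3, -0.3, 5.4]
width: 0.0351
finger_force: 51.0
```

```bash
python3 - <<'E'
from h import *
go(.468,.12,1.3,.033)
E
```

```text
t 8.38 pos [0.4703 0.1195 0.0332] yaw 1.37 F [ 1.28 -0.28  5.42] w 0.0351 tilt [ 1.5e-03  3.0e-04 -1.0e+00]
units dx,dy,dz,twist (present axes) [ 0.024 -0.09   0.006] 0.007
units in target axes 0.024 -0.09
```

carry_out([
  [0, 0, -0.5, 0],
  [0, 0, -1, 0],
  [0, 0, -1, 0],
  [0, 0, -0.7, -0.45],
  [0, 0, 0, -0.46],
])

```text
time_s: 9.0
position: [0.4701, 0.1195, 0.1144]
tool_rot: [0.639, 0.77, 0.001, 0.001]
wrist_force: [-0.8, -1.2, -3.2]
width: 0.0349
finger_force: 50.8
```

carry_out([
  [-0.8, -0.07, 0, 0],
  [-1, -0.08, 0, 0],
  [-1, -0.08, 0, 0],
  [-1, -0.07, 0, 0],
  [-1, -0.07, 0, 0],
])

```text
time_s: 9.62
position: [0.4822, -0.0011, 0.113]
tool_rot: [0.64, 0.769, -0.0, -0.0]
wrist_force: [0.6, 0.5, -2.9]
width: 0.0353
finger_force: 50.7
```

carry_out([
  [-1, 0, 0, 0],
  [-1, 0, 0, 0],
  [-1, 0, 0, 0],
  [-0.6, 0, 0, 0],
  [0, 0, 0, 0],
])

```text
time_s: 10.25
position: [0.4987, -0.0892, 0.1127]
tool_rot: [0.64, 0.768, -0.0, -0.0]
wrist_force: [-0.7, 0.8, -3.4]
width: 0.0351
finger_force: 50.7
```

```bash
python3 - <<'E'
from h import *
go(.5026,-.1039,10.5,.043)
c=cam("wrist"); t=cam("scene")
import pickle; pickle.dump((c,t),open("w3.pkl","wb"))
cv2.imwrite("pics/w3.png",np.vstack([cv2.resize(c["frame"][100:400,100:540],None,fx=1.2,fy=1.2)]))
E
```

```text
t 10.25 pos [ 0.4987 -0.0892  0.1127] yaw 10.41 F [-0.74  0.76 -3.4 ] w 0.0351 tilt [-1.e-04  1.e-04 -1.e+00]
units dx,dy,dz,twist (present axes) [-0.606  0.047  2.787] -0.009
units in target axes -0.606 0.045
```

View pics/w3.png

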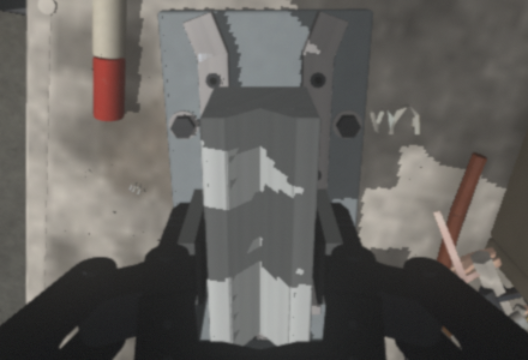

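The block is held over the slideway. Strip screws are at crop (213,80) and (318,79), plate corners at (160,12) and (372,12), and the block's end base at (214–310, 88). I'll compute the lateral and yaw error from these.

```bash
python3 - <<'E'
from h import *
import pickle
from scipy.spatial.transform import Rotation as Ro
c,t=pickle.load(open("w3.pkl","rb")); s=read_state(); R=Ro.from_quat(s["tool_rot"]).as_matrix(); p=s["position"]
def T(u,v,z): return (R.T@(ray(c,(u+.5)/1.2-.5+100,(v+.5)/1.2-.5+100,z)-p)*1000).round(1)
zb=p[2]-.033
for n,u,v,z in (("screwL",213,80,.02),("screwR",318,79,.02),("cornerL",160,12,.01),("cornerR",372,12,.01),("hexL",183,126,.014),("hexR",348,126,.014),("stripoutL",195,100,.02),("stripoutR",333,100,.02),("plateL",172,180,.01),("plateR",364,180,.01),("blkbotL",214,88,zb),("blkbotR",310,88,zb),("blktopL",202,120,zb+.04),("blktopR",319,120,zb+.04),("blkfarL",208,340,zb+.04),("blkfarR",308,340,zb+.04)): print(n,T(u,v,z))
g=c["frame"][:, :, :].copy()
cv2.imwrite("pics/w3c.png",np.hstack([cv2.resize(g[100:215,225:405],None,fx=4.3,fy=4.3,interpolation=cv2.INTER_CUBIC)]))
E
```

```text
screwL [ 32.7 -24.3  92.6]
screwR [33.2 30.9 92.5]
cornerL [ 66.7 -51.8 102.6]
cornerR [ 66.6  59.  102.5]
hexL [  5.1 -42.8  98.6]
hexR [ 4.9 49.8 98.5]
stripoutL [ 21.8 -34.3  92.6]
stripoutR [21.7 39.5 92.5]
plateL [-30.4 -52.2 102.6]
plateR [-30.6  62.6 102.5]
blkbotL [ 43.  -17.3  33. ]
blkbotR [43.  19.6 33. ]
blktopL [ 43.2 -16.7  -7. ]
blktopR [43.2 17.6 -7. ]
blkfarL [-39.2 -18.3  -7. ]
blkfarR [-39.3  17.4  -7. ]
```

View pics/w3c.png

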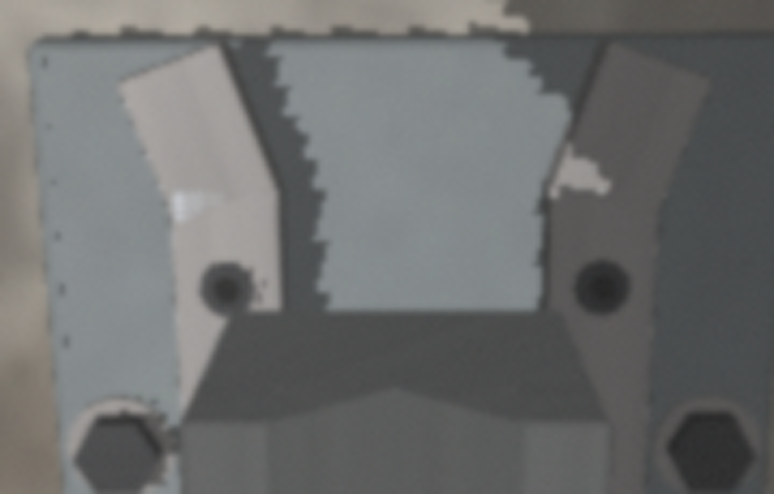

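carry_out([
  [-0.3, 0.1, 0.3, 0],
  [-0.35, 0, 0.6, 0],
  [0, 0, 0.7, 0],
  [0, 0, 0.5, 0],
  [0, 0, 0.1, 0],
])

```text
time_s: 10.98
position: [0.5037, -0.104, 0.0563]
tool_rot: [0.64, 0.769, -0.0, -0.001]
wrist_force: [0.2, 0.5, -2.9]
width: 0.0353
finger_force: 50.6
```

```bash
python3 - <<'E'
from h import *
import pickle
from scipy.spatial.transform import Rotation as Ro
def an(c,R,p,pts):
    for n,u,v,z in pts: print(n,(R.T@(ray(c,u,v,z)-p)*1000).round(1))
c0,_=pickle.load(open("w3.pkl","rb")); p0=np.array([.4987,-.0892,.1127]); a=np.radians(10.41)
R0=np.array([[-np.sin(a),np.cos(a),0],[np.cos(a),np.sin(a),0],[0,0,-1]]).T
k=lambda u,v:((u+.5)/4.3-.5+225,(v+.5)/4.3-.5+100)
an(c0,R0,p0,[(n,*k(u,v),z) for n,u,v,z in (("inL",280,190,.02),("inR",551,190,.02),("inL2",282,308,.02),("inR2",547,308,.02),("scL",227,287,.02),("scR",602,287,.02),("hxL",117,457,.016),("hxR",710,454,.016),("bbL",232,312,.0797),("bbR",562,312,.0797),("btL",182,422,.1197),("btR",608,422,.1197))])
go(.5026,-.1039,10.5,.043)
c=cam("wrist"); pickle.dump(c,open("w4.pkl","wb"))
cv2.imwrite("pics/w4.png",cv2.resize(c["frame"][80:230,220:420],None,fx=4,fy=4,interpolation=cv2.INTER_CUBIC))
E
```

```text
inL [ 48.  -16.2  92.7]
inR [48.  22.8 92.7]
inL2 [ 30.6 -16.3  92.7]
inR2 [30.6 22.8 92.7]
scL [ 33.8 -24.3  92.7]
scR [33.8 30.8 92.7]
hxL [  6.  -42.8  96.7]
hxR [ 6.5 49.3 96.7]
bbL [ 44.5 -17.1  33. ]
bbR [44.5 18.2 33. ]
btL [ 45.  -17.1  -7. ]
btR [45.  17.6 -7. ]
t 10.97 pos [ 0.5037 -0.104   0.0563] yaw 10.48 F [ 0.16  0.53 -2.93] w 0.0353 tilt [-2.e-03  6.e-04 -1.e+00]
units dx,dy,dz,twist (present axes) [ 0.013 -0.04   0.53 ] -0.002
units in target axes 0.014 -0.041
```

Strip clearance measures 39.0 mm, which matches, and the strips are parallel to the block. The lateral residual is under about 0.5 mm, so I lower by feel.

carry_out([
  [0, 0.01, 0.1, 0],
  [0, 0, 0.1, 0],
  [0, 0, 0.1, 0],
  [0, 0, 0, 0],
  [0, 0, 0, 0],
])

```text
time_s: 11.65
position: [0.5045, -0.1043, 0.0501]
tool_rot: [0.64, 0.769, 0.0, 0.0]
wrist_force: [0.6, -0.1, -3.9]
width: 0.0355
finger_force: 50.6
```

carry_out([
  [0, 0, 0.1, 0],
  [0, 0, 0.1, 0],
  [0, 0, 0.04, 0],
  [0, 0, 0, 0],
  [0, 0, 0, 0],
])

```text
time_s: 12.28
position: [0.5045, -0.1043, 0.0441]
tool_rot: [0.64, 0.769, 0.0, 0.0]
wrist_force: [-0.8, 0.0, -3.5]
width: 0.0349
finger_force: 50.6
```

carry_out([
  [0, 0, 0.03, 0],
  [0, 0, 0.02, 0],
  [0, 0, 0, 0],
  [0, 0, 0, 0],
  [0, 0, 0, 0],
])

```text
time_s: 12.9
position: [0.5045, -0.1043, 0.0432]
tool_rot: [0.64, 0.769, 0.0, 0.0]
wrist_force: [-4.0, 0.8, 5.0]
width: 0.0352
finger_force: 51.6
```

carry_out([
  [0, 0, 0, 0],
  [0, 0, 0, 0],
  [0, 0, -0.2, 0],
  [0, 0, -1, 0],
  [0, 0, -1, 0],
], grip=1)

```text
time_s: 13.52
position: [0.5044, -0.1042, 0.0987]
tool_rot: [0.64, 0.769, -0.0, -0.0]
wrist_force: [-0.3, -0.5, -0.8]
width: 0.0854
finger_force: 0.0
```

carry_out([
  [0.8, 0, 0, 0],
  [1, 0, 0, 0],
  [1, 0, 0, 0],
  [0, 0, 0, 0],
  [0, 0, 0, 0],
], grip=-1)

```text
time_s: 14.15
position: [0.4916, -0.0354, 0.0974]
tool_rot: [0.639, 0.769, -0.0, -0.0]
wrist_force: [0.1, -0.1, -0.4]
width: -0.0001
finger_force: 0.0
```

```bash
python3 - <<'E'
from h import *
go(.5045-.182*.07,-.1043+.983*.07,10.5,.040)
import pickle
s=cam("scene");w=cam("wrist");pickle.dump((s,w),open("w5.pkl","wb"))
o=np.zeros((480,790,3),np.uint8)
o[:,:400]=cv2.resize(w["frame"][160:400,220:420],None,fx=2,fy=2); o[:300,405:785]=cv2.resize(s["frame"][200:300,290:437],(380,300))[:, :380]
cv2.imwrite("pics/w5.png",o)
E
```

```text
t 14.15 pos [ 0.4916 -0.0354  0.0974] yaw 10.5 F [ 0.07 -0.06 -0.4 ] w -0.0001 tilt [-5.e-04 -0.e+00 -1.e+00]
units dx,dy,dz,twist (present axes) [-0.006  0.007  2.297] 0.0
units in target axes -0.006 0.005
```

Block released on the plate (wrist Fz about 0). I go down behind it and push the first part, which is well short of any stop setting.

carry_out([
  [0, 0, 1, 0],
  [0, 0, 1, 0],
  [-0.2, 0, 0.2, 0],
  [-0.2, 0, 0, 0],
  [-0.15, 0, 0, 0],
])

```text
time_s: 14.88
position: [0.4948, -0.0496, 0.0437]
tool_rot: [0.64, 0.769, 0.0, 0.001]
wrist_force: [-1.0, 1.4, 0.3]
width: 0.0002
finger_force: 1.0
```

carry_out([
  [-0.12, 0, 0, 0],
  [-0.12, 0, 0, 0],
  [-0.12, 0, 0, 0],
  [-0.12, 0, 0, 0],
  [-0.12, 0, 0, 0],
])

```text
time_s: 15.5
position: [0.497, -0.0638, 0.0428]
tool_rot: [0.64, 0.769, -0.0, -0.0]
wrist_force: [-1.7, 4.1, 3.3]
width: -0.0002
finger_force: 2.1
```

carry_out([
  [-0.12, 0, 0, 0],
  [-0.12, 0, 0, 0],
  [-0.12, 0, 0, 0],
  [-0.12, 0, 0, 0],
  [-0.12, 0, 0, 0],
])

```text
time_s: 16.12
position: [0.4997, -0.0786, 0.0428]
tool_rot: [0.64, 0.769, 0.0, 0.0]
wrist_force: [-0.5, 4.2, 3.7]
width: -0.0
finger_force: 2.1
```

```bash
python3 - <<'E'
from h import *
go(.5,-.1,10.5,.042)
import pickle
s=cam("scene");t=cam("top");pickle.dump((s,t),open("w6.pkl","wb"))
o=np.zeros((590,800,3),np.uint8)
X=[.5117-.182*-.055,-.153+.983*-.055,.025]; u,v=proj(s,X); print("expected nose px",u,v)
u,v=int(u),int(v)
b=s["frame"][v-25:v+24,u-33:u+33]; o[:588,:792]=cv2.resize(b,None,fx=12,fy=12,interpolation=cv2.INTER_CUBIC)
cv2.imwrite("pics/w6.png",o); print(u-33,v-25)
E
```

```text
t 16.12 pos [ 0.4997 -0.0786  0.0428] yaw 10.48 F [-0.46  4.16  3.7 ] w -0.0 tilt [ 0. -0. -1.]
units dx,dy,dz,twist (present axes) [-0.842 -0.145  0.032] -0.002
units in target axes -0.842 -0.145
expected nose px 384.06087281239263 252.83967066457592
351 227
```

View pics/w6.png

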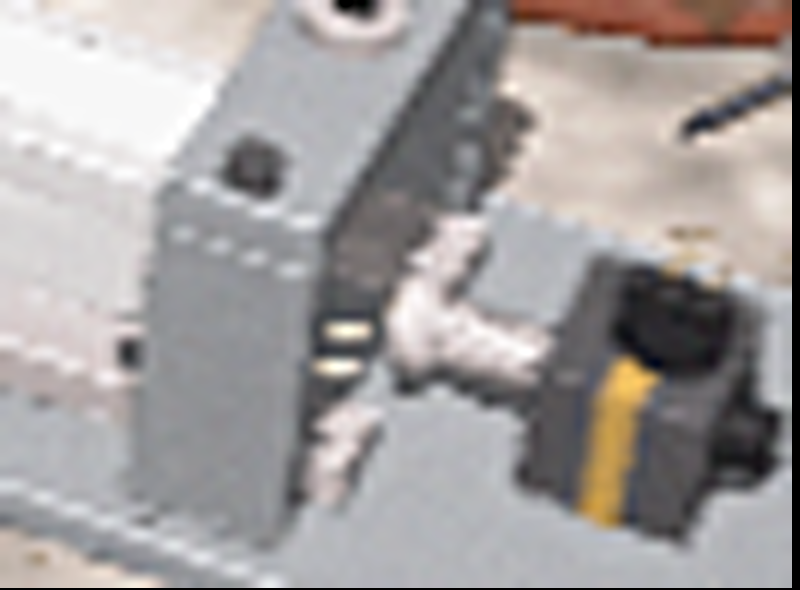

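The nose disc shows at crop (400,325), standing on the screw to (540,365). The strip ends (jig y = −55) are at (340,465) and (460,245). The stop's yellow stripe is at (620,440).

```bash
python3 - <<'E'
from h import *
import pickle
s,t=pickle.load(open("w6.pkl","rb"))
d=np.array([-.1823,.9832]); e=np.array([.9832,.1823]); C=np.array([.5117,-.153])
def J(u,v,z): p=ray(s,(u+.5)/12-.5+351,(v+.5)/12-.5+227,z)[:2]-C; return (1000*e@p).round(1),(1000*d@p).round(1)
for n,u,v,z in(("stripNearTopL",318,410,.02),("stripNearTopR",382,402,.02),("stripFarTopR",490,215,.02),("stripFarTopL",440,215,.02),("nosecentre",405,325,.024),("noseleft",388,325,.024),("noseright",440,330,.024),("screw at stop",545,352,.024),("stop base near corner",525,480,.01),("stop base far -y",685,540,.01),("lamp1",347,330,.024),("boltL",253,162,.085),("bush",355,8,.08)): print(n,J(u,v,z))
E
```

```text
stripNearTopL (np.float64(-23.7), np.float64(-49.5))
stripNearTopR (np.float64(-16.6), np.float64(-58.1))
stripFarTopR (np.float64(38.5), np.float64(-57.7))
stripFarTopL (np.float64(34.1), np.float64(-50.1))
nosecentre (np.float64(-0.9), np.float64(-55.9))
noseleft (np.float64(-2.3), np.float64(-53.4))
noseright (np.float64(0.8), np.float64(-61.5))
screw at stop (np.float64(4.3), np.float64(-78.9))
stop base near corner (np.float64(-11.9), np.float64(-82.9))
stop base far -y (np.float64(-12.5), np.float64(-110.6))
lamp1 (np.float64(-7.0), np.float64(-47.8))
boltL (np.float64(-45.4), np.float64(-39.6))
bush (np.float64(6.2), np.float64(-37.7))
```

carry_out([
  [-0.12, 0, 0, 0],
  [-0.12, 0, 0, 0],
  [-0.12, 0, 0, 0],
  [-0.12, 0, 0, 0],
  [-0.12, 0, 0, 0],
])

```text
time_s: 16.85
position: [0.5024, -0.0934, 0.0427]
tool_rot: [0.64, 0.769, -0.0, -0.0]
wrist_force: [0.4, 1.3, -0.7]
width: -0.0003
finger_force: 0.7
```

carry_out([
  [-0.03, 0, 0, 0],
  [-0.03, 0, 0, 0],
  [-0.03, 0, 0, 0],
  [-0.03, 0, 0, 0],
  [-0.03, 0, 0, 0],
])

```text
time_s: 17.48
position: [0.5031, -0.0969, 0.0428]
tool_rot: [0.64, 0.769, -0.0, -0.0]
wrist_force: [-0.1, 0.5, -0.9]
width: -0.0002
finger_force: 0.7
```

```bash
cat > jj.py <<'E'
from h import *
def J():
    F=[];P=[]
    for i in range(4):
        s=read_state(); F.append(s["wrist_force"]); P.append(s["position"])
        if i<3: camera("wrist")
    F=np.array(F); d=np.array([-.1823,.9832]); print("t",s["time_s"],"Falong",(F[:,:2]@d).round(2),"Fz",F[:,2].round(1),"yJ",((np.array(P)[:,:2]-[.5117,-.153])@d*1000).round(2))
J()
E
python3 jj.py
```

```text
t 17.625 Falong [0.46 1.5  0.88 0.88] Fz [-0.9 -0.6 -1.1 -0.3] yJ [56.75 56.64 56.66 56.64]
```

carry_out([
  [-0.02, 0, 0, 0],
  [-0.02, 0, 0, 0],
  [-0.02, 0, 0, 0],
  [-0.02, 0, 0, 0],
  [-0.02, 0, 0, 0],
])

```text
time_s: 18.25
position: [0.5036, -0.0993, 0.0428]
tool_rot: [0.64, 0.769, 0.0, -0.0]
wrist_force: [-0.1, 3.0, 0.8]
width: -0.0
finger_force: 1.4
```

```bash
python3 jj.py
```

```text
t 18.4 Falong [3.   2.83 1.77 1.96] Fz [0.8 1.6 0.4 1.2] yJ [54.24 54.19 54.18 54.19]
```

carry_out([
  [-0.016, 0, 0, 0],
  [-0.016, 0, 0, 0],
  [-0.016, 0, 0, 0],
  [-0.016, 0, 0, 0],
  [-0.016, 0, 0, 0],
])

```text
time_s: 19.02
position: [0.5039, -0.1013, 0.0428]
tool_rot: [0.64, 0.769, 0.0, 0.0]
wrist_force: [-0.0, 3.5, 1.9]
width: -0.0002
finger_force: 1.8
```

```bash
python3 jj.py
```

```text
t 19.175 Falong [3.48 3.53 3.28 2.82] Fz [1.9 1.9 3.2 2.5] yJ [52.23 52.19 52.21 52.19]
```

carry_out([
  [-0.008, 0, 0, 0],
  [-0.008, 0, 0, 0],
  [-0.008, 0, 0, 0],
  [-0.008, 0, 0, 0],
  [-0.008, 0, 0, 0],
])

```text
time_s: 19.8
position: [0.5041, -0.1023, 0.0428]
tool_rot: [0.64, 0.769, 0.0, -0.0]
wrist_force: [-1.2, 4.4, 3.7]
width: 0.0003
finger_force: 2.1
```

```bash
python3 jj.py
```

```text
t 19.95 Falong [4.51 3.57 3.88 4.28] Fz [3.7 3.4 3.9 3. ] yJ [51.27 51.22 51.21 51.25]
```

carry_out([
  [-0.008, 0, 0, 0],
  [-0.008, 0, 0, 0],
  [-0.008, 0, 0, 0],
  [-0.008, 0, 0, 0],
  [-0.008, 0, 0, 0],
])

```text
time_s: 20.58
position: [0.5042, -0.1032, 0.0428]
tool_rot: [0.64, 0.769, 0.0, -0.0]
wrist_force: [-1.0, 5.7, 4.2]
width: 0.0002
finger_force: 2.4
```

```bash
python3 jj.py
```

```text
t 20.725 Falong [5.75 5.58 3.94 4.13] Fz [4.2 4.9 4.1 3.4] yJ [50.29 50.24 50.24 50.24]
```

```bash
python3 - <<'E'
from h import *
import pickle
s,_=pickle.load(open("w6.pkl","rb")); n=cam("scene"); pickle.dump(n,open("w7.pkl","wb"))
for r in range(248,262,2): print(r,cv2.cvtColor(s["frame"],6)[r,374:398],"|",cv2.cvtColor(n["frame"],6)[r,374:398])
E
```

```text
248 [146 153 155 142 103 106 113 117 118 109 106 188 237 203 215 188 102 124
 186 183 179 181 177 182] | [144 152 154 144 106 121 146 154 144 111 114 107 151 204 219 188 101 132
 187 180 184 184 183 180]
250 [152 156 144 110  84  94 105 129 130 108 161 218 215 197 154 111 151 186
 182 186 184 183 181 185] | [154 156 144 108  97 132 192 201  98 104 152 211 220 197 153 118 158 188
 186 185 185 182 182 190]
252 [147 154 137 100  77  90  90  87  83 142 232 243 239 215 169 196 167 161
 172 180 184 185 188 179] | [152 153 139  94 109 140 161 163 100 152 231 245 239 213 173 195 167 160
 172 184 183 184 185 180]
254 [146 150 126  69 176 249 249 204  80 174 233 231 213 211 218 209 249 242
 220 184 202 194 151  96] | [149 149 129  77 118 144 141 131 115 182 232 231 214 209 219 208 249 243
 219 183 199 196 155  89]
256 [145 154 129  65  74  75  73  74 109 153 175 206 196 175 204 191 206 226
 215 226 254 240 153  99] | [149 154 123  95 133 188 193 109 108 137 178 211 199 177 201 191 206 229
 219 225 254 241 150  98]
258 [153 145  99  91 119 122 102 133 197 159  84  95  86  74  79  90  93 101
 123 148 164 150  79 107] | [153 143  98 107 142 195 204 104 151 158  82  95  87  79  81  89  99 101
 128 150 167 144  78 102]
260 [149 129  86  88  93 135 186 191 183 184 180 186 184 193 190 189 155  73
  78  86  81  69  84  85] | [153 130  85  92  95 153 188 160 187 185 182 185 186 193 186 189 156  78
  82  79  81  72  81  81]
```

The scene view puts the block front about 1–2 mm short of the nose (pin zone), and the stop hasn't moved. I go on in finer steps.

carry_out([
  [-0.004, 0, 0, 0],
  [-0.004, 0, 0, 0],
  [-0.004, 0, 0, 0],
  [-0.004, 0, 0, 0],
  [-0.004, 0, 0, 0],
])

```text
time_s: 21.4
position: [0.5044, -0.1038, 0.0428]
tool_rot: [0.64, 0.769, 0.0, 0.0]
wrist_force: [-1.2, 5.9, 3.8]
width: -0.0003
finger_force: 2.5
```

```bash
python3 jj.py
```

```text
t 21.55 Falong [6.04 5.14 3.82 5.78] Fz [3.8 3.7 3.7 4.6] yJ [49.73 49.71 49.74 49.74]
```

carry_out([
  [-0.004, 0, 0, 0],
  [-0.004, 0, 0, 0],
  [-0.004, 0, 0, 0],
  [-0.004, 0, 0, 0],
  [-0.004, 0, 0, 0],
])

```text
time_s: 22.18
position: [0.5045, -0.1043, 0.0428]
tool_rot: [0.64, 0.769, 0.0, 0.0]
wrist_force: [-1.0, 6.4, 4.1]
width: -0.0002
finger_force: 2.5
```

```bash
python3 jj.py
```

```text
t 22.325 Falong [6.44 5.77 5.57 4.62] Fz [4.1 4.4 4.1 4.3] yJ [49.24 49.25 49.26 49.25]
```

```bash
cat > kk.py <<'E'
from h import *
import pickle
o=pickle.load(open("w7.pkl","rb"))["frame"]; b=pickle.load(open("w6.pkl","rb"))[0]["frame"]
n=np.mean([cv2.cvtColor(camera("scene")["frame"],6) for _ in range(3)],0)
g=lambda f:cv2.cvtColor(f,6).astype(float)
for r in range(250,259,2): print(r,g(o)[r,378:392].astype(int),"|",n[r,378:392].astype(int))
for nm,f in(("w6",g(b)),("w7",g(o))): print(nm,"stop shift px",cv2.phaseCorrelate(f[247:272,396:418],n[247:272,396:418],cv2.createHanningWindow((22,25),cv2.CV_64F)),"absdiff",abs(f-n)[247:272,396:418].mean())
E
python3 kk.py
```

```text
250 [ 97 132 192 201  98 104 152 211 220 197 153 118 158 188] | [ 94 130 187 218 152 100 148 213 219 197 152 113 153 184]
252 [109 140 161 163 100 152 231 245 239 213 173 195 167 160] | [111 138 184 198 116 153 231 244 239 213 173 198 165 162]
254 [118 144 141 131 115 182 232 231 214 209 219 208 249 243] | [114 136 194 210  93 168 233 233 215 209 220 209 248 242]
256 [133 188 193 109 108 137 178 211 199 177 201 191 206 229] | [129 186 223 170 108 133 180 207 197 172 203 195 205 229]
258 [142 195 204 104 151 158  82  95  87  79  81  89  99 101] | [143 183 201 126 130 127  88  94  87  79  78  88  95 101]
w6 stop shift px ((-0.10636711275870603, 0.49710127252927094), 1.007374836622986) absdiff 2.19030303030303
w7 stop shift px ((-0.043977605160103295, 0.3328976080697075), 0.9653380923241726) absdiff 2.105454545454546
```

carry_out([
  [-0.004, 0, 0, 0],
  [-0.004, 0, 0, 0],
  [-0.004, 0, 0, 0],
  [-0.004, 0, 0, 0],
  [-0.004, 0, 0, 0],
])

```text
time_s: 23.1
position: [0.5045, -0.1047, 0.0428]
tool_rot: [0.64, 0.769, 0.0, -0.0]
wrist_force: [-1.1, 5.3, 4.2]
width: 0.0
finger_force: 2.6
```

```bash
python3 jj.py
```

```text
t 23.25 Falong [5.39 5.7  4.76 4.92] Fz [4.2 4.8 4.4 3.7] yJ [48.76 48.74 48.75 48.76]
```

Block still advances under the same drag, the stop is unchanged and a small gap remains.

carry_out([
  [-0.004, 0, 0, 0],
  [-0.004, 0, 0, 0],
  [-0.004, 0, 0, 0],
  [-0.004, 0, 0, 0],
  [-0.004, 0, 0, 0],
])

```text
time_s: 23.88
position: [0.5046, -0.105, 0.0428]
tool_rot: [0.64, 0.769, 0.0, -0.0]
wrist_force: [-1.1, 9.1, 4.9]
width: 0.0001
finger_force: 4.0
```

```bash
python3 jj.py
```

```text
t 24.025 Falong [9.14 8.24 6.76 7.6 ] Fz [4.9 5.7 5.3 5.1] yJ [48.51 48.53 48.52 48.51]
```

Force jumped by about 3 N and the finger stopped short, so the block is bearing on the nose, below 7 N. I back off, rise, and check.

carry_out([
  [0.02, 0, 0, 0],
  [0.1, 0, 0, 0],
  [0.5, 0, 0, 0],
  [0.5, 0, -0.5, 0],
  [0, 0, -1, 0],
])

```text
time_s: 24.65
position: [0.4989, -0.0762, 0.0807]
tool_rot: [0.639, 0.769, -0.0, -0.001]
wrist_force: [-1.1, 0.5, -0.0]
width: 0.0003
finger_force: 0.0
```

carry_out([
  [0, 0, -1, 0],
  [0, 0, -1, 0],
  [0, 0, 0, 0],
  [0, 0, 0, 0],
  [0, 0, 0, 0],
])

```text
time_s: 25.28
position: [0.4991, -0.0775, 0.1295]
tool_rot: [0.64, 0.769, -0.0, -0.001]
wrist_force: [-0.3, -0.7, 0.5]
width: -0.0
finger_force: 0.0
```

```bash
python3 kk.py; python3 - <<'E'
from h import *
import pickle
a=pickle.load(open("top.pkl","rb"))["frame"]; b=cam("top")["frame"]
# plain block hole positions before/after
for f in(a,b):
    g=cv2.cvtColor(f,6)[165:217,188:236]; m=(g<120).astype(np.uint8); n,l,st,ce=cv2.connectedComponentsWithStats(m)
    print([ (ce[i]+[188,165]).round(1).tolist() for i in range(1,n) if 4<=st[i,4]<=30])
E
```

```text
250 [ 97 132 192 201  98 104 152 211 220 197 153 118 158 188] | [ 94 126 181 236 221 139 147 208 214 191 152 116 152 185]
252 [109 140 161 163 100 152 231 245 239 213 173 195 167 160] | [110 136 169 197 146 144 228 242 237 211 168 192 165 158]
254 [118 144 141 131 115 182 232 231 214 209 219 208 249 243] | [111 133 179 196 106 167 229 229 211 206 218 205 247 240]
256 [133 188 193 109 108 137 178 211 199 177 201 191 206 229] | [128 180 238 210  96 133 177 206 194 170 199 190 202 226]
258 [142 195 204 104 151 158  82  95  87  79  81  89  99 101] | [140 175 211 165 104 100  86  91  87  76  78  83  90 100]
w6 stop shift px ((-0.06634466562883823, 0.5020950190375739), 1.0078570150030353) absdiff 2.4921212121212117
w7 stop shift px ((-0.08480215049153372, 0.38793904790496647), 0.9710363820672889) absdiff 2.8678787878787873
[[199.5, 175.5], [224.5, 176.5], [196.0, 191.2], [194.5, 207.5]]
[[199.3, 176.8], [195.9, 191.1], [221.1, 192.1], [203.0, 200.0], [194.5, 207.1], [220.0, 208.2]]
```

The stop is unmoved (its pixels match the earlier frames), the block is at the nose, the row's holes are where they were, and the tool is clear with zero force. Handing in.

```bash
python3 -c "
from h import *
print(close_job())"
```

```text
the job is handed in; nothing more can be done
None
```

The job is handed in at about 25 s on the clock. The vee block was pushed out of the row with the plain blocks left in place, then set vee up in the jig and slid under the bridge. It bears on the stop's nose, felt as a rise of about 3 N. The stop shows no movement in the images, and the block is released with the arm clear.

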